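Put the mixed-up tools and workpieces back on their own outline pads

ROBOT

A 6-joint arm with a two-finger parallel gripper is mounted at the origin on a cart in front of the work surface, level with it; the furniture and walls round the work are solid. World frame = base frame: x ahead of the robot, y to its left, z up, the work surface at z = 0. Lengths are in mm, angles in rad, forces in N, time in s.
With the tool pointing down it reaches from about 300 to 775 mm from the base axis. Payload 14.6 kg.
Tool frame: the origin (TCP) lies on the centre line of the jaws, within the pads' length; the fingertips stand 8 mm ahead of it and the grasp point (between the pads) lies 11 mm behind it; z points along the fingers, y is the direction in which the jaws open and shut (so a half turn about z gives the same grasp; the last joint's range is limited). The gripper opens to 94 mm and grips with 3 to 60 N. Pads are 16 mm wide; open, the fingers measure 119 mm over their backs; the gripper's body (75 mm by 177 mm) begins 78 mm behind the grasp point.
Start: joints at [-0.067, 0.3, 1.521, -0, 1.321, -0.067], TCP at [549.99, -0.002, 175.946] pointing down, gripper open.
Joint ranges: [-3.03, 3.03], [-0.79, 2.21], [0.23, 2.52], [-1.04, 4.18], [0, 3.07], [-2.55, 2.55]. Speed limits (rad/s): [2.22, 2.22, 2.57, 3.14, 3.14, 3.14].

INTERFACE

Orientations are given as [roll, pitch, yaw] about the fixed x, y, z axes, in that order (R = Rz(yaw) Ry(pitch) Rx(roll)).
In Python, from cell import read_state, cams, manip gives the robot as it stands.
- The arm moves only by the shell command python3 -m handwheel 'ROWS' [OPENING] [FORCE]. ROWS is JSON, a list of rows, each a list of 4 numbers: the shift along the tool's x, y, z in m, then the turn about the tool's z in degrees. In form: [[dx, dy, dz, turn], ...]. A call has 1 to 5 rows; each row is the pose to reach, as a shift and turn from the pose measured when the call began, along the tool's axes at that moment; what a row does not reach only later rows make up. A row lasts 1/8 s, in which the tool goes at most 62.5 mm and 10.7 degrees, less where a joint would pass 70% of its speed; a pose out of reach is approached as far as the arm can. A call with a gripper value outside its range is refused whole. OPENING is the closure, from 0 (fully open) to 1 (shut), set as the call begins (- or left out, the last holds). The fingers move at their own pace and stop on an object; FORCE is the grip in N (left out, the last holds). Time passes only in rows, so rows that repeat a pose let the fingers close. It gives the time, the measured TCP pose, the force and the opening at its end, in the units of the state.
- read_state(): the state, without advancing time (a new reading comes with each control period).
- cams.camera(name): name is "scene" or "side" or "wrist"; returns the picture (480x640x3 uint8, red, green, blue); there is no depth.
- cams.get_calibration(name): a dict with "vertical_fov" (degrees; the focal length in pixels is half the picture's height over the tangent of half this angle, whatever the lens; pixels are square), "cx", "cy" (the principal point, pixels), "dist_coeffs" ([k1, k2, p1, p2, k3] as OpenCV has them; the pictures are not rectified), "R" (3x3) and "t" (3): a world point X has camera coordinates R X + t. Camera axes: x right, y down, z forward; pixel columns grow to the right and rows downward; lengths in mm; the calibration is good to about 2 mm. A picture is of the moment at which its call begins: read the wrist's pose just before it. get_calibration takes no time and is no camera call; for the wrist camera it gives the pose at the moment of the call.
- manip.sign_off(): hands the job in, once; it reports no verdict.
The state is a dict: "clock": time; "joints": joint angles; "qd": joint speeds; "effort": joint torques, N m; "eef_pos": TCP position; "eef_rot": TCP orientation; "wrist_force": force on the tool from outside, world axes, zero at the start; "moment": the same for the moment, N m; "finger_gap": finger opening in mm.
Only numpy, scipy, OpenCV 4.12 (cv2) and the standard library are available. Lean on these libraries where they do the work, as an engineer would, in place of code of your own. Each camera call takes 0.05 s, during which the arm holds its last target. There are 200 camera calls.

TASK

The block plane, the tape measure and the two pieces of hardwood all lie on each other's marked pads: put each one back on its own pad (plane on the oval, tape measure on the round, long flat piece on the long rectangle, short thick piece on the short rectangle), centred in its outline and lined up with it, either way round, standing as it stands now. The empty cork mat is there as a free spot for the swaps; do not shift the tin of screws.

Things in the scene. Friction and masses are not known exactly. Their poses are not given: they have to be found in the camera images.
- block_plane_center (a point): Block plane, a small steel hand plane with a dark body, red-brown palm rest and pale knob: 46 wide (x), 155 long (y), 58 mm high. Grasp across its width near the centre: there it is 40 to 44 mm wide up to 45 mm above its sole. This point is its centre, half-way up; its y axis runs along its length, z up.
- board_center (a point): The long, flat piece of red-brown hardwood: 55 wide (x), 190 long (y), 22 mm high. This point is its centre, half-way up; its y axis runs along its length, z up.
- tape_measure_center (a point): Yellow tape measure standing on its edge: 36 thick (x), 78 long with its hook (y), 63 mm high; the case is 34 mm thick. This point is its centre, half-way up; its y axis runs along its length, z up.
- wood_block_center (a point): The short, thick piece of red-brown hardwood: 40 wide (x), 130 long (y), 30 mm high. This point is its centre, half-way up; its y axis runs along its length, z up.
- oval_pad: Home of the block plane: pad with two half-round ends, 110 x 200 mm. Fixed to the bench, dark rubber, 5 mm thick (top 5 mm above the worktop), with a thin flush light-grey rectangle marked on it, 62 x 171 mm, the plane's outline. Origin: centre of the pad's underside, which is also the centre of the outline; its y axis runs along the outline's long side, z up. At the start something else lies on it, but its edge can be seen round it.
- long_pad: Home of the long, flat piece of hardwood: the longest rectangular rubber pad, 110 x 226 mm. Fixed to the bench, dark rubber, 5 mm thick (top 5 mm above the worktop), with a thin flush light-grey rectangle marked on it, 71 x 206 mm, the board's outline. Origin: centre of the pad's underside, which is also the centre of the outline; its y axis runs along the outline's long side, z up. At the start something else lies on it, but its edge can be seen round it.
- round_pad: Home of the tape measure: round pad, 124 mm in diameter. Fixed to the bench, dark rubber, 5 mm thick (top 5 mm above the worktop), with a thin flush light-grey rectangle marked on it, 52 x 94 mm, the tape measure's outline. Origin: centre of the pad's underside, which is also the centre of the outline; its y axis runs along the outline's long side, z up. At the start something else lies on it, but its edge can be seen round it.
- short_pad: Home of the short, thick piece of hardwood: the short rectangular rubber pad, 110 x 160 mm. Fixed to the bench, dark rubber, 5 mm thick (top 5 mm above the worktop), with a thin flush light-grey rectangle marked on it, 56 x 146 mm, the block's outline. Origin: centre of the pad's underside, which is also the centre of the outline; its y axis runs along the outline's long side, z up. At the start something else lies on it, but its edge can be seen round it.
- cork_mat: The free spot: plain light-brown cork mat without outline, 120 (x) x 200 (y) mm, 5 mm thick, fixed to the bench, empty at the start. Origin: centre of its underside, z up.
- screw_tin: Bystander: open round tin of screws, 74 mm across, 34 mm high, loose on the worktop among the pads; to be left where it is. Origin: centre of its underside.
Mind the look-alikes: they are no part of the job. Leave any purple look-alike of the part that bears wood_block_center alone.

How it is judged (in metres and radians):
At the end, for the whole second after the job is handed in: Each of the four things lies flat on its own pad the way up it started: centre within 15 mm of the pad's centre, long side within 0.22 rad of the outline's (either way round), height within 4 mm of resting on the pad, tilted less than 0.1 rad; the tin of screws is within 20 mm of where it started (horizontal distance between block_plane_center and oval_pad below 0.015 m and angle between the y axis of block_plane_center and the y axis of oval_pad, either way round below 0.22 rad and z of block_plane_center in the frame of oval_pad between 0.03 and 0.038 m and angle between each of block_plane_center, board_center, tape_measure_center, wood_block_center's own z axis and vertical below 0.1 rad and horizontal distance between board_center and long_pad below 0.015 m and angle between the y axis of board_center and the y axis of long_pad, either way round below 0.22 rad and z of board_center in the frame of long_pad between 0.012 and 0.02 m and horizontal distance between tape_measure_center and round_pad below 0.015 m and angle between the y axis of tape_measure_center and the y axis of round_pad, either way round below 0.22 rad and z of tape_measure_center in the frame of round_pad between 0.0325 and 0.0405 m and horizontal distance between wood_block_center and short_pad below 0.015 m and angle between the y axis of wood_block_center and the y axis of short_pad, either way round below 0.22 rad and z of wood_block_center in the frame of short_pad between 0.016 and 0.024 m and distance of screw_tin from where it was at the start of the episode below 0.02 m); the robot touches nothing.
It fails at once if the tin of screws is shifted by more than 30 mm (distance of screw_tin from where it was at the start of the episode above 0.03 m).
It also fails if it takes over 144 s, if anything falls off the work surface, if the arm or the gripper's body presses on something with over 40 N, if the wrist force passes 120 N, or if a joint passes its speed limit or range.

## Working session

There is one attempt and no reset: what is moved stays moved. The work goes in short steps, Python scripts to look and compute and a shell command to move; the robot and the scene stay as the last step left them, time stands still between calls to the robot, and variables do not carry over. Pictures are saved under pics/ and viewed, about 12 in all and at most 16, crops included, and the job is handed in when it is done.

```bash
ls; mkdir -p pics
python3 - <<'E'
from cell import read_state,cams,manip
import cv2,numpy as np
print(read_state())
for n in("scene","side","wrist"):
    c=cams.get_calibration(n);print(n,c)
    im=cams.camera(n);cv2.imwrite(f"pics/{n}0.png",im[:,:,::-1])
E
```

```text
pics
{'clock': 0.0, 'joints': array([-6.65839498e-02,  3.00469087e-01,  1.52161961e+00, -1.77124201e-05,
        1.32066288e+00, -6.65924557e-02]), 'qd': array([-0.00020965,  0.00211286, -0.00067517, -0.00097407, -0.00053632,
        0.00012417]), 'effort': array([-1.53750298e-03, -5.31805658e+01, -3.52735734e+01,  7.07558286e-02,
        2.43994006e-02, -4.79655944e-05]), 'eef_pos': array([5.49696222e+02, 2.09887525e-02, 1.75371146e+02]), 'eef_rot': array([-3.14043515e+00, -6.00006675e-05,  1.57080919e+00]), 'wrist_force': array([-0.55828199, -1.12984133, -0.74939981]), 'moment': array([-0.02498522, -0.03661058,  0.00246984]), 'finger_gap': 94.12864320573141}
scene {'vertical_fov': 54.683731315876564, 'cx': 323.7928450104833, 'cy': 236.90702701210648, 'dist_coeffs': array([0.00713941, 0.        , 0.        , 0.        , 0.        ]), 'R': array([[ 0.80859143, -0.58811806, -0.01723507],
       [-0.30862628, -0.39902036, -0.86344228],
       [ 0.50092886,  0.70349122, -0.50415313]]), 't': array([-425.16787945,  258.65484468, 1006.32695372])}
side {'vertical_fov': 57.246885196966375, 'cx': 328.98923132517973, 'cy': 234.48379555831843, 'dist_coeffs': array([-0.11161365,  0.        ,  0.        ,  0.        ,  0.        ]), 'R': array([[-0.91921534, -0.39366348, -0.0084983 ],
       [-0.14809848,  0.36565097, -0.91889401],
       [ 0.36484243, -0.84340289, -0.39441294]]), 't': array([572.91026052, 104.47131581, 953.03567016])}
wrist {'vertical_fov': 66.78705405396691, 'cx': 321.3199675546589, 'cy': 240.48673375868486, 'dist_coeffs': array([-0.05165021,  0.        ,  0.        ,  0.        ,  0.        ]), 'R': array([[ 9.99997650e-01, -7.49060919e-04, -2.03428169e-03],
       [-1.46374429e-04, -9.59594343e-01,  2.81387056e-01],
       [-2.16286125e-03, -2.81386097e-01, -9.59592198e-01]]), 't': array([-549.17484938,  -28.73343734,  393.35936217])}
```

View pics/scene0.png

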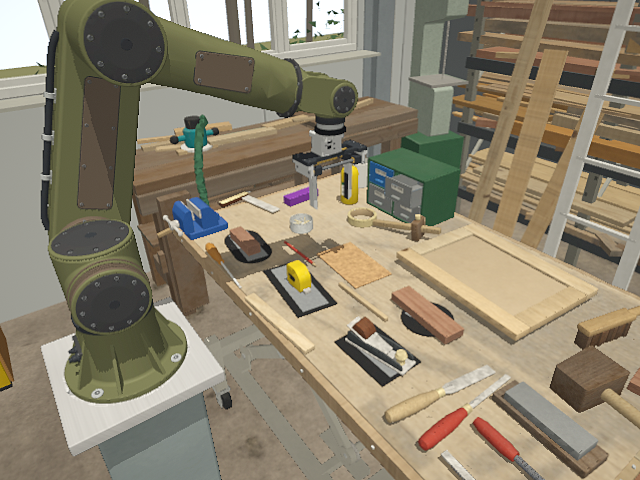

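View pics/side0.png

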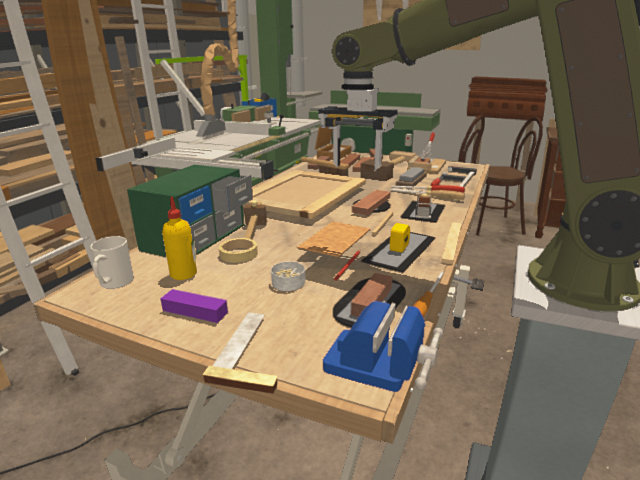

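The scene shows the short block on the oval pad (248,245), the tape on the long pad (303,288), the board on the round pad (425,318) and the plane on the short pad (376,350). The cork mat is at (357,264), the tin at (301,223) and the purple decoy at (297,197).

```bash
cat > h.py <<'E'
from cell import read_state,cams,manip
import cv2,numpy as np
def K(c):
    f=240/np.tan(np.radians(c["vertical_fov"]/2));return np.array([[f,0,c["cx"]],[0,f,c["cy"]],[0,0,1.]])
def ray(c,px,z):
    "pixels -> world points on plane z"
    px=np.asarray(px,float).reshape(-1,1,2)
    u=cv2.undistortPoints(px,K(c),c["dist_coeffs"])[:,0]
    d=np.c_[u,np.ones(len(u))]@c["R"]; C=-c["R"].T@c["t"]
    return C+d*((z-C[2])/d[:,2])[:,None]
def proj(c,X):
    return cv2.projectPoints(np.asarray(X,float).reshape(-1,3),cv2.Rodrigues(c["R"])[0],np.asarray(c["t"],float),K(c),c["dist_coeffs"])[0][:,0]
def rect(c,img,z,X0,X1,Y0,Y1,s=1.0):
    "bird's view of plane z, s px/mm; row = x down from X1, col = y from Y1 leftwards"
    xs=X1-np.arange(int((X1-X0)*s))/s; ys=Y1-np.arange(int((Y1-Y0)*s))/s
    g=np.stack(np.meshgrid(xs,ys,indexing="ij"),-1).reshape(-1,2)
    p=proj(c,np.c_[g,np.full(len(g),z)]).reshape(len(xs),len(ys),2).astype(np.float32)
    return cv2.remap(img,p[...,0],p[...,1],cv2.INTER_LINEAR)
def shot(n,name):
    s=read_state();c=cams.get_calibration(n);im=cams.camera(n)[:,:,::-1].copy();cv2.imwrite(f"pics/{name}.png",im);return s,c,im
E
python3 - <<'E'
from h import *
pts={"scene":dict(oval=(248,245),long=(303,288),cork=(357,264),round=(425,318),short=(376,350),tin=(301,230)),
"side":dict(oval=(370,303),long=(400,250),cork=(336,238),round=(371,205),short=(423,211),tin=(288,285),vice=(374,350))}
for n,d in pts.items():
    c=cams.get_calibration(n)
    for k,p in d.items():print(n,k,ray(c,[p],5)[0].round())
c=cams.get_calibration("scene");im=cv2.imread("pics/scene0.png")
b=rect(c,im,5,280,850,-450,350,1);cv2.imwrite("pics/bird0.png",b)
E
```

```text
scene oval [425. 248.   5.]
scene long [437. -31.   5.]
scene cork [618. -30.   5.]
scene round [ 599. -303.    5.]
scene short [ 438. -313.    5.]
scene tin [602. 227.   5.]
side oval [418. 271.   5.]
side long [426.   6.   5.]
side cork [604.  -3.   5.]
side round [ 600. -290.    5.]
side short [ 433. -298.    5.]
side tin [604. 269.   5.]
side vice [365. 410.   5.]
```

View pics/bird0.png

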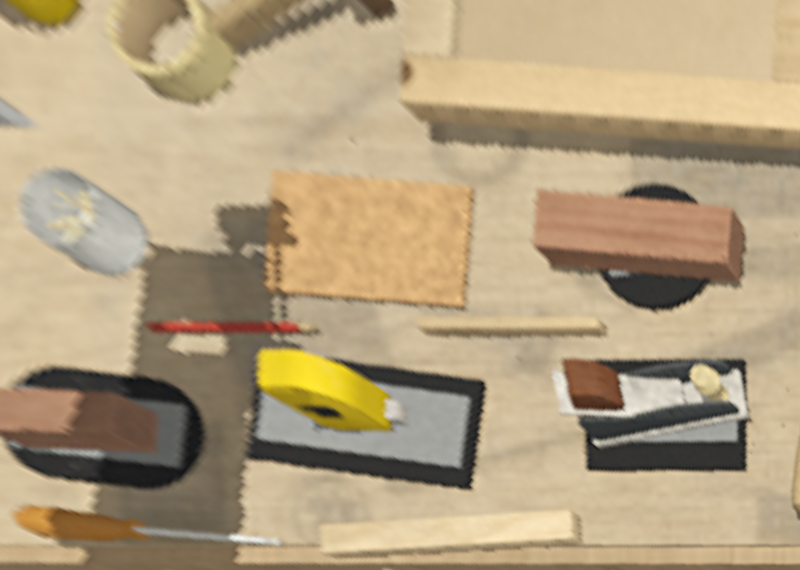

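View pics/wrist0.png

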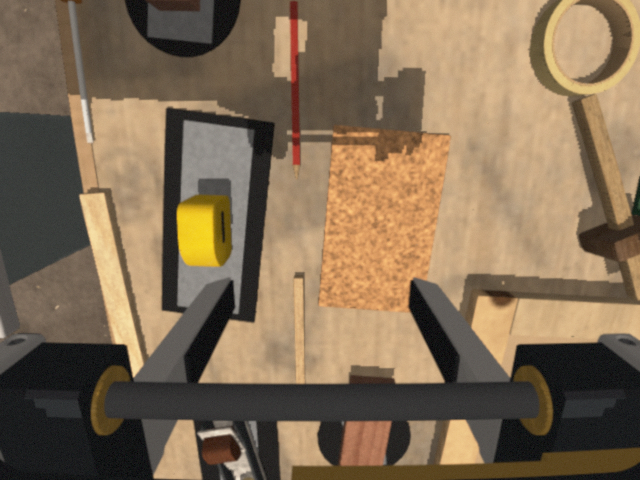

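```bash
python3 -m handwheel '[[0.055,-0.018,-0.006,0],[0.11,-0.035,-0.012,0],[0.165,-0.053,-0.018,0],[0.22,-0.07,-0.025,0],[0.22,-0.07,-0.025,0]]' 0
python3 -m handwheel '[[0,0,0,0],[0,0,0,0]]'
python3 -c "
from h import *
import pickle
s,c,im=shot('wrist','w1');print(s['eef_pos'],s['eef_rot']);pickle.dump((c,im),open('v1.pkl','wb'))"
python3 -m handwheel '[[-0.055,0.005,0,0],[-0.11,0.01,0,0],[-0.165,0.015,0,0],[-0.22,0.02,0,0],[-0.27,0.024,0,0]]'
python3 -m handwheel '[[-0.055,0.005,0,0],[-0.11,0.01,0,0],[-0.165,0.012,0,0],[-0.2,0.015,0,0],[-0.2,0.015,0,0]]'
python3 -m handwheel '[[0,0,0,0],[0,0,0,0]]'
python3 - <<'E'
from h import *
import pickle
s,c,im=shot('wrist','w2');print(s['eef_pos'],s['eef_rot']);pickle.dump((c,im),open('v2.pkl','wb'))
c1,i1=pickle.load(open('v1.pkl','rb'))
a=rect(c1,i1,5,320,720,-110,390,1);b=rect(c,im,5,320,720,-420,80,1)
# stack into one picture 
o=np.hstack([a,b]);cv2.imwrite("pics/bird1.png",cv2.resize(o,(800,320)))
cv2.imwrite("pics/b1.png",a);cv2.imwrite("pics/b2.png",b)
E
```

```text
clock: 0.78
eef_pos: [478.7, 222.9, 200.9]
eef_rot: [-3.141, -0.0, 1.575]
wrist_force: [0.6, -0.1, -0.7]
finger_gap: 94.1
clock: 1.02
eef_pos: [478.9, 222.1, 200.7]
eef_rot: [-3.141, -0.0, 1.574]
wrist_force: [0.3, 0.1, 0.4]
finger_gap: 93.7
[478.9308228  222.08233722 200.68974187] [-3.14069607e+00 -3.51972625e-04  1.57403861e+00]
clock: 1.7
eef_pos: [503.6, -50.7, 200.6]
eef_rot: [-3.141, -0.0, 1.572]
wrist_force: [1.4, -0.0, -0.2]
finger_gap: 93.9
clock: 2.33
eef_pos: [518.0, -253.4, 199.9]
eef_rot: [-3.14, -0.001, 1.568]
wrist_force: [0.5, 0.7, 0.3]
finger_gap: 94.0
clock: 2.58
eef_pos: [517.9, -252.9, 200.0]
eef_rot: [-3.14, -0.001, 1.568]
wrist_force: [-0.2, 0.9, -0.0]
finger_gap: 94.0
[ 517.896465   -252.87564926  199.96806929] [-3.14003653e+00 -5.91658895e-04  1.56833122e+00]
```

View pics/b1.png

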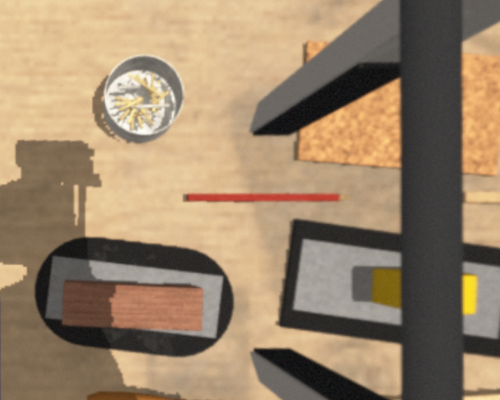

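View pics/b2.png

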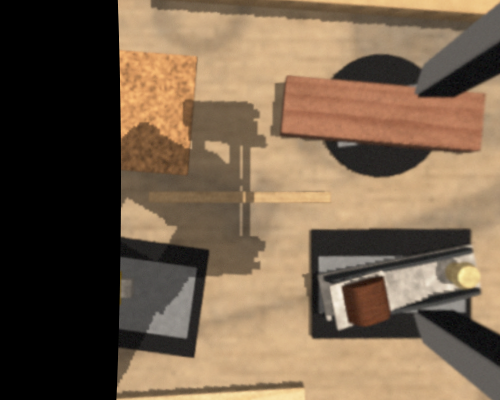

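The views show all four pads and parts clearly; pad sizes check out against the given ones (228x107, 160x109, dia. 123, block length 129, board 190). Next I go over the block on the oval.

```bash
cat > go.py <<'E'
import sys
from h import *
x,y,z,yaw=map(float,sys.argv[1:5]) # world mm, object yaw deg (long axis from world y)
s=read_state();p=s["eef_pos"];w=s["eef_rot"][2];d=np.array([x,y,z])-p
tx=d[0]*np.cos(w)+d[1]*np.sin(w);ty=d[0]*np.sin(w)-d[1]*np.cos(w)
t=np.degrees(w)-90-yaw
print("pos",p.round(1),"yaw",round(np.degrees(w)-90,2),"| dx %.4f dy %.4f dz %.4f turn %.1f"%(tx/1e3,ty/1e3,-d[2]/1e3,t),"gap %.1f"%s["finger_gap"],"F",s["wrist_force"].round(1),"t %.1f"%s["clock"])
E
python3 -m handwheel '[[0.06,-0.01,0,0],[0.12,-0.02,0,0],[0.18,-0.03,0,0],[0.24,-0.04,0,0],[0.28,-0.05,0,0]]'
python3 -m handwheel '[[0.06,-0.012,0,1],[0.12,-0.025,0,2.7],[0.18,-0.038,0.03,2.7],[0.233,-0.05,0.06,2.7],[0.233,-0.05,0.08,2.7]]'
python3 go.py 419 260.5 18 -2.9
```

```text
clock: 3.25
eef_pos: [467.8, 30.1, 200.6]
eef_rot: [-3.141, -0.001, 1.571]
wrist_force: [0.1, 0.5, 0.7]
finger_gap: 94.5
clock: 3.88
eef_pos: [416.0, 266.1, 119.8]
eef_rot: [-3.141, -0.001, 1.528]
wrist_force: [-0.8, -1.1, -0.7]
finger_gap: 93.6
pos [416.  266.1 119.8] yaw -2.43 | dx -0.0054 dy 0.0032 dz 0.1018 turn 0.5 gap 93.6 F [-0.8 -1.1 -0.7] t 3.9
```

```bash
python3 -m handwheel '[[-0.005,0.003,0.035,0.5],[-0.005,0.003,0.07,0.5],[-0.005,0.003,0.102,0.5],[-0.005,0.003,0.102,0.5]]' 0 | tail -4
python3 -m handwheel '[[0,0,0,0],[0,0,0,0],[0,0,0,0],[0,0,0,0],[0,0,0,0]]' 1 40
python3 -m handwheel '[[0,0,-0.03,0],[0,0,-0.07,0],[0,0,-0.1,0],[0,0,-0.1,0]]'
python3 go.py 612 -12 19 -4.5
```

```text
eef_pos: [417.2, 260.8, 16.5]
eef_rot: [-3.138, 0.001, 1.52]
wrist_force: [-0.1, -0.7, 0.7]
finger_gap: 93.8
clock: 5.0
eef_pos: [417.3, 260.8, 16.6]
eef_rot: [-3.138, 0.001, 1.52]
wrist_force: [0.1, 0.5, 0.8]
finger_gap: 47.5
clock: 5.5
eef_pos: [418.6, 261.4, 118.5]
eef_rot: [-3.141, -0.001, 1.52]
wrist_force: [0.6, -0.9, -0.3]
finger_gap: 7.6
pos [418.6 261.4 118.5] yaw -2.89 | dx -0.2633 dy 0.2069 dz 0.0995 turn 1.6 gap 7.6 F [ 0.6 -0.9 -0.3] t 5.5
```

The fingers need longer to close (about 75 mm/s), so the lift was too early. I'll reopen and look again.

```bash
python3 -m handwheel '[[-0.02,0.01,-0.04,0],[-0.04,0.02,-0.08,0],[-0.04,0.02,-0.08,0],[-0.04,0.02,-0.08,0],[-0.04,0.02,-0.08,0]]' 0|tail -3
python3 -m handwheel '[[0,0,0,0],[0,0,0,0],[0,0,0,0],[0,0,0,0],[0,0,0,0]]' 0|tail -1
cat > bird.py <<'E'
import sys
from h import *
name=sys.argv[1];z,X0,X1,Y0,Y1,s=map(float,sys.argv[2:8])
st,c,im=shot('wrist',name+'_raw');b=rect(c,im,z,X0,X1,Y0,Y1,s);cv2.imwrite(f"pics/{name}.png",b)
# wood mask on the given plane
h=cv2.cvtColor(b,cv2.COLOR_BGR2HSV)
def blobs(n,m):
    m=cv2.morphologyEx(m,cv2.MORPH_OPEN,np.ones((5,5)))
    for k in cv2.findContours(m,cv2.RETR_EXTERNAL,2)[0]:
        if cv2.contourArea(k)>600*s*s:
            (u,v),(w,l),a=cv2.minAreaRect(k)
            p=cv2.boxPoints(((u,v),(w,l),a));e=max((p[1]-p[0],p[2]-p[1]),key=np.linalg.norm)/s
            wy,wx=-e[0],-e[1]; yaw=np.degrees(np.arctan2(-wx,wy));yaw=(yaw+90)%180-90
            print(n,"c x %.1f y %.1f"%(X1-v/s,Y1-u/s),"size",round(min(w,l)/s,1),round(max(w,l)/s,1),"yaw %.1f"%yaw,"area",cv2.contourArea(k)/s/s)
blobs("wood",cv2.inRange(h,(0,60,40),(14,200,220)))
blobs("yellow",cv2.inRange(h,(22,180,90),(35,255,255)))
blobs("dark",cv2.inRange(h,(0,0,0),(180,140,48)))
blobs("grey",cv2.inRange(h,(80,0,70),(130,50,190)))
print("cam",(-c["R"].T@c["t"]).round())
E
python3 bird.py b3 35 320 560 130 390 2
```

```text
eef_rot: [-3.139, 0.0, 1.521]
wrist_force: [0.1, -0.4, 0.0]
finger_gap: 54.1
finger_gap: 93.6
wood c x 418.2 y 261.3 size 41.0 130.2 yaw -2.2 area 5127.75
wood c x 517.0 y 171.2 size 10.0 81.5 yaw 0.0 area 707.375
dark c x 391.4 y 314.5 size 20.6 58.7 yaw -7.1 area 871.25
dark c x 470.0 y 308.4 size 19.4 51.8 yaw -6.6 area 680.625
cam [441. 303. 406.]
```

View pics/b3.png

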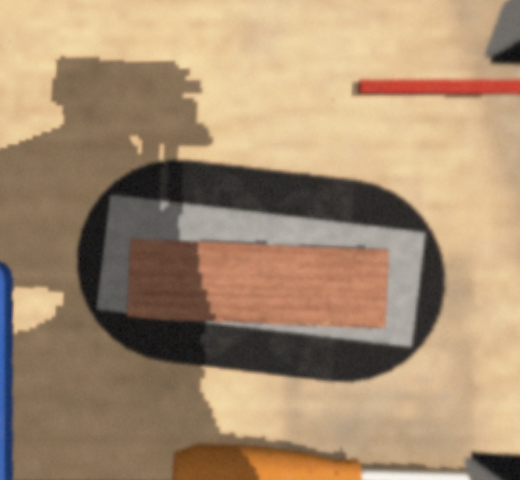

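The block is untouched at (418,261), yaw -2.2°; the oval's outline is centred at (423,256), yaw -6.9°.

```bash
python3 go.py 418.2 261.3 17 -2.2; python3 go.py 418.2 261.3 60 -2.2
```

```text
pos [435.9 220.5 197. ] yaw -2.86 | dx 0.0398 dy -0.0197 dz 0.1800 turn -0.7 gap 93.7 F [-0.3  0.2  0.7] t 6.8
pos [435.9 220.5 197. ] yaw -2.86 | dx 0.0398 dy -0.0197 dz 0.1370 turn -0.7 gap 93.7 F [-0.3  0.2  0.7] t 6.8
```

```bash
python3 -m handwheel '[[0.04,-0.02,0.05,-0.7],[0.04,-0.02,0.1,-0.7],[0.04,-0.02,0.14,-0.7],[0.04,-0.02,0.18,-0.7],[0.04,-0.02,0.18,-0.7]]' 0 | tail -4
python3 -m handwheel '[[0,0,0,0],[0,0,0,0],[0,0,0,0],[0,0,0,0],[0,0,0,0]]' 1 40 |tail -1
python3 -m handwheel '[[0,0,0,0],[0,0,0,0],[0,0,0,0],[0,0,0,0],[0,0,0,0]]' |tail -2
python3 -m handwheel '[[0,0,-0.03,0],[0,0,-0.07,0],[0,0,-0.1,0],[0,0,-0.1,0]]'|tail -2
python3 go.py 612 -12 120 -4.5
```

```text
eef_pos: [416.0, 260.7, 15.2]
eef_rot: [-3.135, 0.002, 1.533]
wrist_force: [-0.5, -0.2, 0.1]
finger_gap: 94.1
finger_gap: 47.5
wrist_force: [-0.4, -0.8, -0.7]
finger_gap: 0.8
wrist_force: [0.0, 0.7, -1.0]
finger_gap: 0.5
pos [417.7 261.5 117.3] yaw -2.16 | dx -0.2659 dy 0.2044 dz -0.0027 turn 2.3 gap 0.5 F [ 0.   0.7 -1. ] t 9.2
```

The fingers shut to 0.8 mm without holding anything, so I look before doing more.

```bash
python3 -m handwheel '[[-0.02,0.01,-0.04,0],[-0.04,0.02,-0.08,0],[-0.04,0.02,-0.08,0],[-0.04,0.02,-0.08,0],[-0.04,0.02,-0.08,0]]' 0|tail -3
python3 -m handwheel '[[0,0,0,0],[0,0,0,0],[0,0,0,0],[0,0,0,0],[0,0,0,0]]' 0|tail -1
python3 bird.py b4 35 320 560 130 390 2
python3 -c "
from h import *
c=cams.get_calibration('wrist')
s=read_state();p=s['eef_pos']
print(proj(c,[p,p+[0,0,11],p-[0,0,8]]))
shot('scene','s1');i=cv2.imread('pics/s1.png');a=cv2.imread('pics/b4_raw.png');cv2.imwrite('pics/m4.png',np.hstack([cv2.resize(a,(400,300)),cv2.resize(i[120:320,140:400],(400,300))]))"
```

```text
eef_rot: [-3.136, 0.001, 1.534]
wrist_force: [-0.0, 0.6, 0.2]
finger_gap: 46.8
finger_gap: 93.5
wood c x 418.1 y 261.4 size 40.9 130.0 yaw -2.3 area 5131.25
wood c x 517.0 y 171.2 size 10.0 81.5 yaw 0.0 area 694.25
dark c x 391.4 y 314.3 size 20.6 59.2 yaw -7.0 area 900.25
dark c x 464.9 y 259.7 size 18.0 56.4 yaw -6.3 area 642.5
cam [440. 304. 405.]
[[321.71522048 273.90840956]
 [321.61068152 280.86094422]
 [321.78527613 269.24797876]]
```

View pics/m4.png

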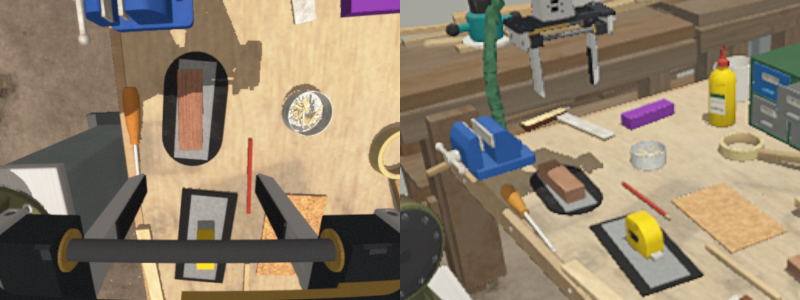

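Run:
```python
from h import *
s=read_state();p=s['eef_pos'];w=s['eef_rot'][2];print(p)
ty=np.array([np.sin(w),-np.cos(w),0])
P=[p+ty*k*47+[0,0,z] for k in(-1,1) for z in(-8,0,11,40)]
a=cv2.imread('pics/b4_raw.png');b=cv2.imread('pics/s1.png')
for n,i in(('wrist',a),('scene',b)):
    for u in proj(cams.get_calibration(n),P): cv2.circle(i,(int(u[0]),int(u[1])),2,(0,0,255),-1)
cv2.imwrite('pics/m5.png',np.hstack([cv2.resize(a[220:420,160:480],(400,250)),cv2.resize(b[100:225,160:360],(400,250))]))
```

```text
[435.77219831 220.928029   195.65974404]
```

View pics/m5.png

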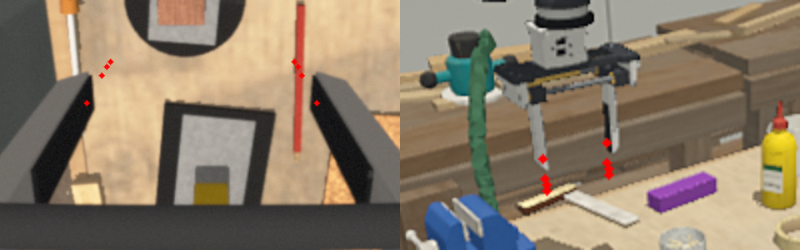

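Both cameras agree that the real fingertips sit about 35–40 mm higher than the reported TCP implies. At a reported z of 15 they were therefore above the block. I'll check this with a guarded descent beside the block, watching the force.

```bash
python3 -m handwheel '[[0.04,-0.018,0.05,0],[0.04,-0.018,0.1,0],[0.04,-0.018,0.15,0],[0.04,-0.018,0.19,0],[0.04,-0.018,0.195,0]]' 0 | tail -4
python3 -m handwheel '[[0,0,0.008,0],[0,0,0.01,0]]'|sed -n '2p;4p'
for i in 1 2 3 4 5 6; do echo; done >/dev/null
python3 -m handwheel '[[0,0,0.004,0],[0,0,0.004,0]]'|sed -n '2p;4p'
python3 -m handwheel '[[0,0,0.003,0],[0,0,0.003,0]]'|sed -n '2p;4p'
python3 go.py 418.2 261.3 -22 -2.2
```

```text
eef_pos: [416.9, 260.7, -1.1]
eef_rot: [-3.132, 0.003, 1.534]
wrist_force: [0.2, -0.2, -0.4]
finger_gap: 93.9
eef_pos: [417.3, 260.9, -10.4]
wrist_force: [0.2, -0.3, 0.2]
eef_pos: [417.4, 261.0, -14.1]
wrist_force: [0.3, 0.7, -0.5]
eef_pos: [417.4, 260.9, -17.1]
wrist_force: [0.3, -0.2, -0.4]
pos [417.4 260.9 -17.1] yaw -2.14 | dx 0.0004 dy 0.0008 dz 0.0049 turn 0.1 gap 94.2 F [ 0.3 -0.2 -0.4] t 11.9
```

```bash
python3 -m handwheel '[[0,0,0.003,0],[0,0,0.003,0]]'|sed -n '2p;4p'
python3 -m handwheel '[[0,0,0.002,0],[0,0,0.002,0]]'|sed -n '2p;4p'
python3 -m handwheel '[[0,0,0.002,0],[0,0,0.002,0]]'|sed -n '2p;4p'
```

```text
eef_pos: [417.2, 260.9, -20.4]
wrist_force: [0.3, -1.0, -0.4]
eef_pos: [417.1, 260.8, -22.6]
wrist_force: [-0.3, 0.2, 1.2]
eef_pos: [417.3, 261.0, -24.0]
wrist_force: [-3.5, -1.2, 8.8]
```

Contact comes at a reported z of about -23.5, with the tips on the pad top at 5, so tip z = reported z + 28. I lift 5 mm and grip.

```bash
python3 -m handwheel '[[0,0,-0.005,0],[0,0,-0.006,0],[0,0,-0.006,0],[0,0,-0.006,0],[0,0,-0.006,0]]' 1 40 |sed -n '2p;4,5p'
python3 -m handwheel '[[0,0,0,0],[0,0,0,0],[0,0,0,0]]' |sed -n '2p;4,5p'
python3 -m handwheel '[[0,0,-0.03,0],[0,0,-0.07,0],[0,0,-0.1,0],[0,0,-0.1,0]]'|sed -n '2p;4,5p'
python3 go.py 612 -12 82 -4.5
```

```text
eef_pos: [417.3, 260.9, -18.1]
wrist_force: [-0.4, -0.2, -0.6]
finger_gap: 47.3
eef_pos: [417.4, 260.9, -18.1]
wrist_force: [0.7, 1.0, -0.2]
finger_gap: 40.0
eef_pos: [419.0, 261.6, 83.5]
wrist_force: [0.5, -0.5, -1.7]
finger_gap: 40.1
pos [419.  261.6  83.5] yaw -2.13 | dx -0.2663 dy 0.2030 dz 0.0015 turn 2.4 gap 40.1 F [ 0.5 -0.5 -1.7] t 14.2
```

```bash
python3 -m handwheel '[[-0.045,0.035,0,1],[-0.09,0.07,0,2],[-0.135,0.105,0,2.4],[-0.18,0.137,0,2.4],[-0.22,0.168,0,2.4]]'|sed -n '2p;5p'
python3 -m handwheel '[[-0.03,0.025,0,0],[-0.047,0.033,0,0],[-0.047,0.033,0.03,0],[-0.047,0.033,0.06,0],[-0.047,0.033,0.075,0]]'|sed -n '2p;5p'
python3 go.py 612 -12 -17.5 -4.5
```

```text
eef_pos: [578.8, 33.7, 81.0]
finger_gap: 40.0
eef_pos: [605.9, -15.2, 3.4]
finger_gap: 39.5
pos [605.9 -15.2   3.4] yaw -4.53 | dx 0.0037 dy 0.0058 dz 0.0209 turn -0.0 gap 39.5 F [ 0.3 -0.3 -0.5] t 15.4
```

```bash
python3 -m handwheel '[[0.003,0.005,0.01,0],[0.003,0.005,0.019,0],[0.003,0.005,0.021,0]]'|sed -n '2p;4p'
python3 -m handwheel '[[0,0,0,0],[0,0,0,0],[0,0,0,0],[0,0,0,0],[0,0,0,0]]' 0|sed -n '2p;4,5p'
python3 -m handwheel '[[0,0,-0.05,0],[0,0,-0.1,0],[0,0,-0.16,0],[0,0,-0.2,0],[0,0,-0.2,0]]'|sed -n '2p;4,5p'
python3 go.py 470 -250 165 0
```

```text
eef_pos: [610.9, -12.5, -17.9]
wrist_force: [0.7, -0.2, -2.0]
eef_pos: [610.9, -12.5, -17.8]
wrist_force: [-0.2, -0.3, 0.4]
finger_gap: 86.6
eef_pos: [614.3, -12.5, 185.7]
wrist_force: [-0.7, -0.0, -1.0]
finger_gap: 93.8
pos [614.3 -12.5 185.7] yaw -4.52 | dx -0.2481 dy -0.1251 dz 0.0207 turn -4.5 gap 93.8 F [-0.7 -0.  -1. ] t 17.0
```

```bash
python3 -m handwheel '[[-0.05,-0.021,0,-2],[-0.1,-0.042,0,-4.5],[-0.15,-0.063,0,-4.5],[-0.2,-0.084,0,-4.5],[-0.25,-0.105,0,-4.5]]'|sed -n '2p'
python3 -m handwheel '[[-0.05,-0.024,0,0],[-0.1,-0.04,0.01,0],[-0.1,-0.04,0.02,0],[-0.1,-0.04,0.02,0]]'|sed -n '2p'
python3 bird.py b5 20 320 560 -430 -190 2
```

```text
eef_pos: [488.5, -254.6, 185.1]
eef_pos: [447.9, -353.8, 163.6]
wood c x 427.8 y -274.8 size 39.2 44.2 yaw 11.5 area 1631.125
dark c x 412.5 y -309.0 size 54.0 150.0 yaw 0.0 area 3125.875
dark c x 466.0 y -309.0 size 44.0 150.0 yaw 0.0 area 3056.75
dark c x 550.2 y -299.2 size 19.5 83.5 yaw 0.0 area 1138.25
cam [ 450. -272.  373.]
```

View pics/b5.png

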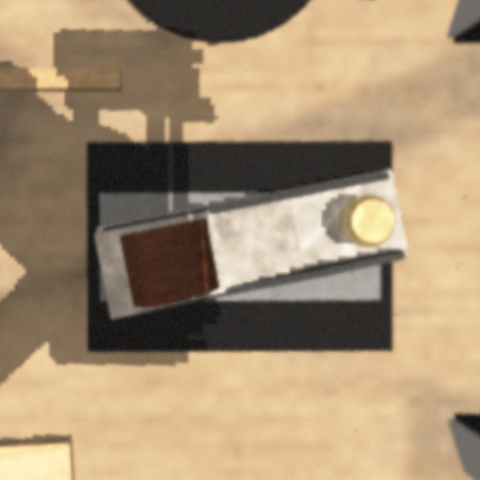

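The plane's sole is centred at (437,-317), yaw +11.7°. The short pad's centre is (436.5,-311.3), yaw 0°.

```bash
python3 go.py 437.3 -317 -15 11.7
```

```text
pos [ 448.4 -353.6  164.6] yaw 0.02 | dx 0.0367 dy -0.0111 dz 0.1796 turn -11.7 gap 94.0 F [0.8 1.  0.3] t 18.2
```

```bash
python3 -m handwheel '[[0.02,-0.006,0.03,-6],[0.037,-0.01,0.08,-11.7],[0.037,-0.01,0.12,-11.7],[0.037,-0.01,0.15,-11.7],[0.037,-0.01,0.15,-11.7]]' 0 |sed -n '2p;4p'
python3 go.py 437.3 -317 -15 11.7
```

```text
eef_pos: [436.9, -314.8, 13.4]
wrist_force: [0.3, -0.8, 0.4]
pos [ 436.9 -314.8   13.4] yaw 11.81 | dx -0.0022 dy -0.0001 dz 0.0284 turn 0.1 gap 93.9 F [ 0.3 -0.8  0.4] t 18.8
```

```bash
python3 -m handwheel '[[-0.002,0,0.015,0],[-0.002,0,0.028,0],[-0.002,0,0.028,0]]' 0 |sed -n '2p;4p'
python3 -m handwheel '[[0,0,0,0],[0,0,0,0],[0,0,0,0],[0,0,0,0],[0,0,0,0]]' 1 50 |tail -1
python3 -m handwheel '[[0,0,0,0],[0,0,0,0],[0,0,0,0]]' |sed -n '2p;4,5p'
python3 -m handwheel '[[0,0,-0.03,0],[0,0,-0.07,0],[0,0,-0.11,0],[0,0,-0.13,0],[0,0,-0.13,0]]'|sed -n '2p;4,5p'
python3 go.py 423 256 115 -6.9
```

```text
eef_pos: [436.8, -316.3, -15.3]
wrist_force: [-0.7, -0.4, -0.0]
finger_gap: 47.5
eef_pos: [437.0, -316.4, -15.2]
wrist_force: [3.2, 0.9, -1.8]
finger_gap: 43.4
eef_pos: [438.3, -317.0, 115.1]
wrist_force: [0.7, -0.2, -8.2]
finger_gap: 43.5
pos [ 438.3 -317.   115.1] yaw 11.81 | dx 0.5640 dy 0.1023 dz 0.0001 turn 18.7 gap 43.5 F [ 0.7 -0.2 -8.2] t 20.8
```

```bash
python3 -m handwheel '[[0.04,0.007,0,3],[0.09,0.016,0,7],[0.15,0.027,0,11],[0.21,0.038,0,15],[0.27,0.049,0,18.7]]'|sed -n '2p;5p'
python3 go.py 423 256 115 -6.9
```

```text
eef_pos: [429.6, -40.8, 114.6]
finger_gap: 43.6
pos [429.6 -40.8 114.6] yaw -7.04 | dx 0.2938 dy -0.0429 dz -0.0004 turn -0.1 gap 43.6 F [ 1.8 -0.2 -6.9] t 21.4
```

```bash
python3 -m handwheel '[[0.06,-0.009,0,0],[0.12,-0.018,0,0],[0.18,-0.027,0,0],[0.24,-0.035,0,0],[0.285,-0.042,0,0]]'|sed -n '2p;5p'
python3 -m handwheel '[[0.008,0,0.02,0],[0.008,-0.001,0.05,0],[0.008,-0.001,0.08,0],[0.008,-0.001,0.09,0],[0.008,-0.001,0.09,0]]'|sed -n '2p;5p'
python3 go.py 423 256 -14.5 -6.9
```

```text
eef_pos: [421.4, 248.9, 113.9]
finger_gap: 43.5
eef_pos: [419.5, 256.8, 23.2]
finger_gap: 43.6
pos [419.5 256.8  23.2] yaw -6.98 | dx -0.0004 dy 0.0035 dz 0.0377 turn -0.1 gap 43.6 F [-0.2 -0.7 -8. ] t 22.7
```

```bash
python3 -m handwheel '[[0,0.004,0.015,0],[0,0.004,0.03,0],[0,0.004,0.036,0],[0,0.004,0.038,0],[0,0.004,0.038,0]]'|sed -n '2p;4,5p'
python3 go.py 423 256 -15.2 -6.9
```

```text
eef_pos: [423.0, 256.6, -14.6]
wrist_force: [-0.4, 0.1, -8.0]
finger_gap: 43.7
pos [423.  256.6 -14.6] yaw -6.97 | dx -0.0005 dy 0.0001 dz 0.0006 turn -0.1 gap 43.7 F [-0.4  0.1 -8. ] t 23.3
```

Still fully hanging, about 0.6 mm above the pad. I lower it that last bit, release, and go up to look at it and then at the block.

```bash
python3 -m handwheel '[[0,0,0.001,0],[0,0,0.001,0]]'|sed -n '2p;4p'
python3 -m handwheel '[[0,0,0,0],[0,0,0,0],[0,0,0,0],[0,0,0,0],[0,0,0,0]]' 0|sed -n '2p;4,5p'
python3 -m handwheel '[[0,0,-0.05,0],[0,0,-0.1,0],[0,0,-0.15,0],[0,0,-0.18,0],[-0.04,0,-0.18,0]]'|sed -n '2p;4,5p'
python3 bird.py b6 10 320 560 130 390 2
python3 go.py 612 -50 165 -4.5
```

```text
eef_pos: [423.2, 256.7, -15.1]
wrist_force: [-2.3, -1.7, -0.4]
eef_pos: [423.3, 256.7, -15.1]
wrist_force: [0.8, -0.1, -0.3]
finger_gap: 90.0
eef_pos: [422.2, 217.6, 167.0]
wrist_force: [1.1, -0.1, -1.7]
finger_gap: 94.2
wood c x 427.5 y 297.7 size 39.8 44.2 yaw -7.7 area 1660.125
dark c x 384.9 y 290.3 size 22.0 108.8 yaw -7.1 area 1531.75
dark c x 469.1 y 282.2 size 21.8 105.5 yaw -6.3 area 1208.5
cam [435. 299. 376.]
pos [420.9 213.4 165.7] yaw -6.94 | dx -0.2384 dy 0.2215 dz 0.0007 turn -2.4 gap 93.9 F [ 0.8 -1.4  0.7] t 24.9
```

View pics/b6.png

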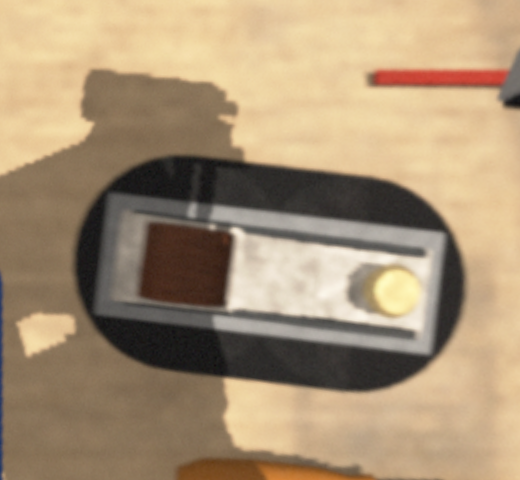

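The plane sits inside its outline. The block was set down at the release pose (611,-12), yaw -4.5°, so I go back there to regrasp it.

```bash
python3 -m handwheel '[[-0.04,0.04,0,-1],[-0.08,0.08,0,-2.4],[-0.12,0.12,0,-2.4],[-0.16,0.16,0,-2.4],[-0.19,0.2,0,-2.4]]'|sed -n '2p'
python3 go.py 611 -12.5 -18 -4.5
```

```text
eef_pos: [597.4, -1.3, 162.7]
pos [597.4  -1.3 162.7] yaw -4.59 | dx -0.0101 dy 0.0145 dz 0.1807 turn -0.1 gap 93.8 F [-0.1 -0.2  0.7] t 25.5
```

```bash
python3 -m handwheel '[[-0.01,0.014,0.05,0],[-0.01,0.014,0.1,0],[-0.01,0.014,0.14,0],[-0.01,0.014,0.17,0],[-0.01,0.014,0.18,0]]' 0|sed -n '2p;4p'
python3 -m handwheel '[[0,0,0,0],[0,0,0,0],[0,0,0,0],[0,0,0,0],[0,0,0,0]]' 1 40 |tail -1
python3 -m handwheel '[[0,0,0,0],[0,0,0,0],[0,0,0,0]]' |sed -n '2p;4,5p'
python3 -m handwheel '[[0,0,-0.03,0],[0,0,-0.07,0],[0,0,-0.11,0],[0,0,-0.11,0]]'|sed -n '2p;4,5p'
python3 go.py 436.5 -311.5 92 0
```

```text
eef_pos: [606.9, -12.0, -19.3]
wrist_force: [0.3, -0.8, 0.6]
finger_gap: 47.5
eef_pos: [607.1, -12.0, -19.0]
wrist_force: [0.0, 0.4, 1.1]
finger_gap: 39.9
eef_pos: [610.3, -12.4, 94.0]
wrist_force: [0.3, 0.2, -2.6]
finger_gap: 39.8
pos [610.3 -12.4  94. ] yaw -4.59 | dx -0.3121 dy -0.1493 dz 0.0020 turn -4.6 gap 39.8 F [ 0.3  0.2 -2.6] t 27.6
```

```bash
python3 -m handwheel '[[-0.05,-0.024,0,-1],[-0.1,-0.048,0,-3],[-0.15,-0.072,0,-4.6],[-0.2,-0.096,0,-4.6],[-0.255,-0.12,0,-4.6]]'|sed -n '2p;5p'
python3 -m handwheel '[[-0.04,-0.018,0,0],[-0.059,-0.025,0.02,0],[-0.059,-0.025,0.05,0],[-0.059,-0.025,0.08,0],[-0.059,-0.025,0.09,0]]'|sed -n '2p;5p'
python3 go.py 436.5 -311.5 -18.5 0
```

```text
eef_pos: [468.8, -257.9, 94.2]
finger_gap: 40.0
eef_pos: [441.3, -315.7, 1.9]
finger_gap: 39.9
pos [ 441.3 -315.7    1.9] yaw 0.02 | dx 0.0042 dy -0.0048 dz 0.0204 turn 0.0 gap 39.9 F [-0.8 -0.9 -0.6] t 28.9
```

```bash
python3 -m handwheel '[[0.004,-0.005,0.01,0],[0.004,-0.005,0.019,0],[0.004,-0.005,0.0205,0],[0.004,-0.005,0.0205,0]]'|sed -n '2p;4p'
python3 -m handwheel '[[0,0,0,0],[0,0,0,0],[0,0,0,0],[0,0,0,0],[0,0,0,0]]' 0|sed -n '2p;4,5p'
python3 -m handwheel '[[0,0,-0.05,0],[0,0,-0.1,0],[0,0,-0.15,0],[-0.02,0,-0.18,0],[-0.04,0,-0.18,0]]'|sed -n '2p;4,5p'
python3 bird.py b7 35 320 560 -430 -190 2
python3 go.py 600.8 -295 165 -4.9;python3 go.py 432 -50 165 -4.9
```

```text
eef_pos: [436.2, -311.8, -18.1]
wrist_force: [0.2, -1.0, -1.0]
eef_pos: [436.2, -311.8, -18.1]
wrist_force: [0.2, -0.6, -0.3]
finger_gap: 86.5
eef_pos: [439.9, -353.8, 164.0]
wrist_force: [-0.0, 0.4, -0.2]
finger_gap: 94.3
wood c x 436.5 y -313.2 size 40.0 130.5 yaw 0.0 area 5113.0
dark c x 436.8 y -308.0 size 98.5 143.0 yaw 0.0 area 6066.75
dark c x 547.8 y -298.0 size 24.5 87.0 yaw 0.0 area 1489.25
cam [ 443. -271.  373.]
pos [ 439.  -355.3  161.8] yaw -0.02 | dx 0.0603 dy 0.1617 dz -0.0032 turn 4.9 gap 94.0 F [-0.8 -1.5 -1.6] t 30.7
pos [ 439.  -355.3  161.8] yaw -0.02 | dx 0.3052 dy -0.0071 dz -0.0032 turn 4.9 gap 94.0 F [-0.8 -1.5 -1.6] t 30.7
```

Block measured at (436.5,-313.2), within 2 mm of the pad centre. Next comes the tape measure.

```bash
python3 -m handwheel '[[0.06,0,0,0],[0.12,0,0,0],[0.18,0,0,0],[0.24,0,0,0],[0.3,0,0,0]]'|sed -n '2p'
python3 -m handwheel '[[0,0,0,0],[0,0,0,0]]'|sed -n '2p'
python3 bird.py b8 68 320 540 -120 120 2
```

```text
eef_pos: [438.2, -53.3, 161.4]
eef_pos: [437.7, -53.5, 160.3]
yellow c x 434.4 y -6.8 size 32.6 61.1 yaw -1.8 area 1891.5
dark c x 433.6 y -2.3 size 89.5 184.5 yaw -8.3 area 16046.75
cam [442.  28. 370.]
```

View pics/b8.png

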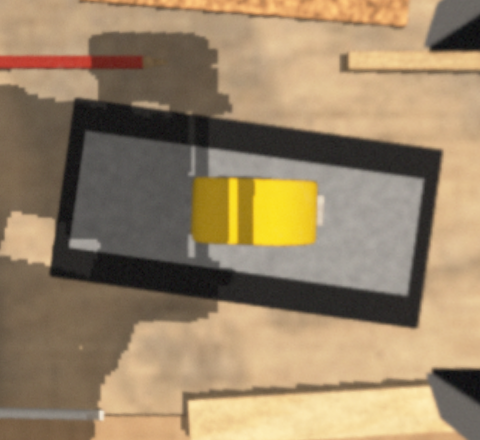

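The tape stands at about (434,-15), yaw -1.8°, hook towards -y, length 79 as given. The long pad's centre is (432,-9.6), yaw -8.2°.

```bash
python3 go.py 434 -13 -8 -1.8
```

```text
pos [437.9 -54.  160.6] yaw -0.09 | dx 0.0410 dy -0.0039 dz 0.1686 turn 1.7 gap 94.1 F [ 0.1 -0.3  0.2] t 31.6
```

```bash
python3 -m handwheel '[[0.041,-0.003,0.02,1.7],[0.041,-0.003,0.06,1.7],[0.041,-0.003,0.11,1.7],[0.041,-0.003,0.15,1.7],[0.041,-0.003,0.168,1.7]]' 0|sed -n '2p;4p'
python3 -m handwheel '[[0,0,0,0],[0,0,0,0],[0,0,0,0],[0,0,0,0],[0,0,0,0]]' 1 30 |sed -n '2p;5p'
python3 -m handwheel '[[0,0,0,0],[0,0,0,0],[0,0,0,0],[0,0,0,0]]' |sed -n '2p;4,5p'
python3 -m handwheel '[[0,0,-0.03,0],[0,0,-0.07,0],[0,0,-0.1,0],[0,0,-0.1,0]]'|sed -n '2p;4,5p'
python3 go.py 612 -12 92 -4.5
```

```text
eef_pos: [430.5, -13.6, -9.6]
wrist_force: [1.4, -0.7, 0.5]
eef_pos: [430.6, -13.6, -9.3]
finger_gap: 47.3
eef_pos: [430.9, -13.5, -9.1]
wrist_force: [0.8, 0.2, 2.9]
finger_gap: 33.8
eef_pos: [433.7, -14.0, 92.0]
wrist_force: [-0.5, -0.9, -2.4]
finger_gap: 33.7
pos [433.7 -14.   92. ] yaw -1.91 | dx 0.0080 dy 0.1781 dz 0.0000 turn 2.6 gap 33.7 F [-0.5 -0.9 -2.4] t 33.9
```

```bash
python3 -m handwheel '[[0.002,0.05,0,1],[0.004,0.1,0,2.6],[0.006,0.15,0,2.6],[0.008,0.18,0.02,2.6],[0.008,0.18,0.06,2.6]]'|sed -n '2p;5p'
python3 -m handwheel '[[0,0,0.015,0],[0,0,0.025,0],[0,0,0.025,0]]'|sed -n '2p;5p'
python3 go.py 612 -12 -8.9 -4.5
```

```text
eef_pos: [613.8, -11.8, 26.2]
finger_gap: 34.0
eef_pos: [613.2, -11.7, 1.3]
finger_gap: 33.6
pos [613.2 -11.7   1.3] yaw -4.51 | dx -0.0004 dy -0.0012 dz 0.0102 turn -0.0 gap 33.6 F [ 0.6 -0.8 -2.7] t 34.9
```

```bash
python3 -m handwheel '[[0,0,0.006,0],[0,0,0.0105,0],[0,0,0.0105,0]]'|sed -n '2p;4p'
python3 -m handwheel '[[0,0,0,0],[0,0,0,0],[0,0,0,0],[0,0,0,0],[0,0,0,0]]' 0|sed -n '2p;4,5p'
python3 -m handwheel '[[0,0,-0.05,0],[0,0,-0.1,0],[0,0,-0.16,0],[0,0,-0.18,0],[0,0,-0.18,0]]'|sed -n '2p;4,5p'
python3 go.py 600 -340 165 -4.9
```

```text
eef_pos: [613.2, -11.7, -9.0]
wrist_force: [0.0, -0.2, -1.3]
eef_pos: [613.2, -11.6, -9.0]
wrist_force: [0.4, -0.2, 0.4]
finger_gap: 80.4
eef_pos: [617.0, -12.4, 172.3]
wrist_force: [0.7, 0.1, -0.8]
finger_gap: 94.2
pos [617.  -12.4 172.3] yaw -4.51 | dx -0.3279 dy 0.0088 dz 0.0073 turn 0.4 gap 94.2 F [ 0.7  0.1 -0.8] t 36.5
```

```bash
python3 -m handwheel '[[-0.06,0,0,0],[-0.12,0,0,0],[-0.18,0.003,0,0],[-0.24,0.006,0,0],[-0.29,0.008,0,0]]'|sed -n '2p'
python3 -m handwheel '[[-0.035,0,0,0],[-0.035,0,0,0],[-0.035,0,0,0]]'|sed -n '2p'
python3 bird.py b9 27 500 720 -420 -180 2
python3 go.py 600.8 -295.4 -19 -4.9
```

```text
eef_pos: [601.2, -304.2, 169.2]
eef_pos: [598.3, -338.1, 167.7]
wood c x 602.7 y -295.9 size 57.8 190.8 yaw -5.4 area 10558.5
dark c x 561.9 y -293.4 size 25.1 91.6 yaw -5.7 area 1575.125
dark c x 646.2 y -301.3 size 30.3 98.0 yaw -4.5 area 1938.375
cam [ 609. -257.  377.]
pos [ 598.6 -337.8  168.3] yaw -4.5 | dx 0.0425 dy -0.0011 dz 0.1873 turn 0.4 gap 93.6 F [-0.1  0.4  0.4] t 37.5
```

View pics/b9.png

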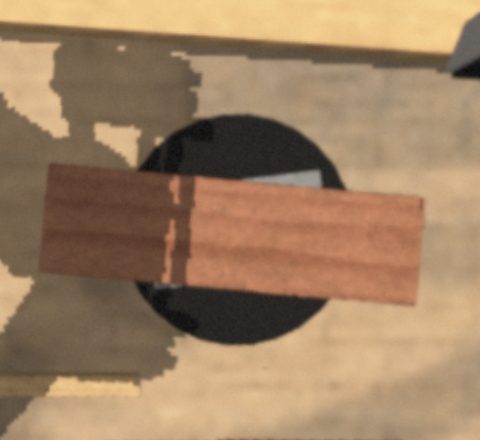

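The board is at (602,-295.6), yaw -5°. Part of the round pad's outline shows, turned to about +7°. I grasp the board.

```bash
python3 -m handwheel '[[0.043,0.002,0.04,0.5],[0.043,0.002,0.08,0.5],[0.043,0.002,0.13,0.5],[0.043,0.002,0.17,0.5],[0.043,0.002,0.186,0.5]]' 0|sed -n '2p;4p'
python3 go.py 602 -295.6 -19 -5
```

```text
eef_pos: [599.7, -292.3, -19.7]
wrist_force: [-0.5, -0.3, 1.0]
pos [ 599.7 -292.3  -19.7] yaw -4.91 | dx -0.0031 dy 0.0025 dz -0.0007 turn 0.1 gap 93.8 F [-0.5 -0.3  1. ] t 38.1
```

```bash
python3 -m handwheel '[[-0.003,0.0025,-0.001,0],[-0.003,0.0025,-0.001,0],[-0.003,0.0025,-0.001,0],[-0.003,0.0025,-0.001,0],[-0.003,0.0025,-0.001,0]]' 1 50 |sed -n '2p;5p'
python3 -m handwheel '[[0,0,0,0],[0,0,0,0]]' |sed -n '2p;4,5p'
python3 -m handwheel '[[0,0,-0.03,0],[0,0,-0.07,0],[0,0,-0.11,0],[0,0,-0.14,0],[0,0,-0.14,0]]'|sed -n '2p;4,5p'
python3 go.py 432 -9.6 120 -8.2
```

```text
eef_pos: [602.3, -295.7, -18.0]
finger_gap: 54.5
eef_pos: [602.3, -295.7, -18.0]
wrist_force: [-0.6, 0.1, 1.4]
finger_gap: 54.8
eef_pos: [605.9, -297.1, 123.8]
wrist_force: [-0.3, 0.3, -2.2]
finger_gap: 54.8
pos [ 605.9 -297.1  123.8] yaw -4.92 | dx 0.2715 dy -0.1979 dz 0.0038 turn 3.3 gap 54.8 F [-0.3  0.3 -2.2] t 39.6
```

```bash
python3 -m handwheel '[[0.047,-0.034,0,1],[0.094,-0.068,0,3.3],[0.14,-0.102,0,3.3],[0.187,-0.136,0,3.3],[0.23,-0.168,0,3.3]]'|sed -n '2p;5p'
python3 -m handwheel '[[0.03,-0.02,0,0],[0.043,-0.027,0.03,0],[0.043,-0.027,0.07,0],[0.043,-0.027,0.11,0],[0.043,-0.027,0.12,0]]'|sed -n '2p;5p'
python3 go.py 432 -9.6 -17.7 -8.2
```

```text
eef_pos: [456.2, -51.9, 125.8]
finger_gap: 54.9
eef_pos: [430.9, -4.5, 3.6]
finger_gap: 54.7
pos [430.9  -4.5   3.6] yaw -8.22 | dx -0.0048 dy 0.0018 dz 0.0213 turn -0.0 gap 54.7 F [ 0.6 -0.5 -1.2] t 40.9
```

```bash
python3 -m handwheel '[[-0.005,0.002,0.01,0],[-0.005,0.002,0.018,0],[-0.005,0.002,0.0215,0],[-0.005,0.002,0.0215,0]]'|sed -n '2p;4p'
python3 -m handwheel '[[0,0,0,0],[0,0,0,0],[0,0,0,0],[0,0,0,0],[0,0,0,0]]' 0|sed -n '2p;4,5p'
python3 -m handwheel '[[0,0,-0.05,0],[0,0,-0.1,0],[0,0,-0.15,0],[-0.02,0,-0.18,0],[-0.04,0,-0.18,0]]'|sed -n '2p;4,5p'
python3 bird.py b10 27 320 540 -120 120 2
python3 go.py 600 -340 165 -4.9
```

```text
eef_pos: [431.8, -9.7, -17.6]
wrist_force: [-0.2, 0.3, -1.6]
eef_pos: [431.8, -9.7, -17.6]
wrist_force: [0.3, -0.5, 1.4]
finger_gap: 94.0
eef_pos: [431.6, -51.0, 164.5]
wrist_force: [1.6, -0.3, -0.9]
finger_gap: 93.8
wood c x 432.2 y -11.3 size 55.9 191.5 yaw -8.3 area 10403.0
wood c x 518.5 y 85.0 size 10.0 70.0 yaw 0.0 area 637.875
dark c x 432.9 y -7.1 size 101.7 208.9 yaw -8.1 area 6686.5
cam [448.  30. 374.]
pos [430.8 -52.4 163.3] yaw -8.24 | dx -0.2604 dy 0.2087 dz -0.0017 turn -3.3 gap 94.2 F [-1.4 -0.1  0.3] t 42.7
```

The board measures (432.2,-11.3), yaw -8.3°, within 2 mm. Now I look at the exposed round pad.

```bash
python3 -m handwheel '[[-0.045,0.036,0,0],[-0.09,0.072,0,0],[-0.135,0.108,0,0],[-0.18,0.144,0,0],[-0.22,0.176,0,0]]'|sed -n '2p'
python3 -m handwheel '[[-0.04,0.033,0,-3.3],[-0.04,0.033,0,-3.3],[-0.04,0.033,0,-3.3]]'|sed -n '2p'
python3 bird.py b11 5 500 720 -420 -180 2
python3 go.py 613 -11.7 165 -4.5
```

```text
eef_pos: [574.1, -296.8, 157.9]
eef_pos: [600.8, -340.4, 156.3]
dark c x 605.0 y -300.5 size 119.0 120.0 yaw 0.0 area 11318.875
cam [ 613. -259.  366.]
pos [ 600.9 -340.1  157.1] yaw -4.95 | dx 0.3282 dy -0.0163 dz -0.0079 turn -0.5 gap 94.1 F [-0.7 -0.3 -0.2] t 43.8
```

View pics/b11.png

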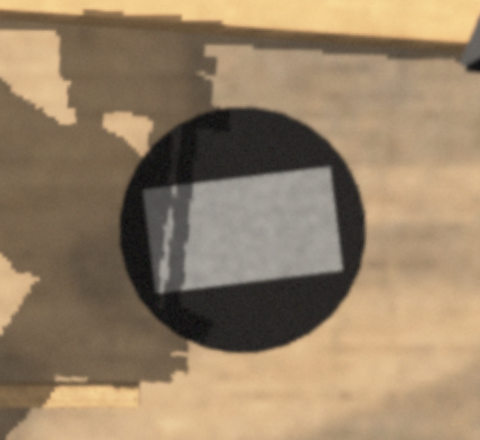

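The round outline is centred at (605.5,-301.2), yaw +7°. I go back to the tape.

```bash
python3 -m handwheel '[[0.06,0,-0.01,0],[0.12,-0.003,-0.02,0],[0.18,-0.006,-0.02,0],[0.24,-0.01,-0.02,0],[0.3,-0.015,-0.02,0]]'|sed -n '2p'
python3 -m handwheel '[[0.028,-0.002,0,-0.5],[0.028,-0.002,0,-0.5]]'|sed -n '2p'
python3 go.py 613.2 -11.6 -9 -4.5
```

```text
eef_pos: [611.5, -37.1, 179.8]
eef_pos: [611.3, -6.2, 181.0]
pos [611.3  -6.2 181. ] yaw -4.2 | dx -0.0052 dy 0.0023 dz 0.1900 turn 0.3 gap 93.9 F [ 0.6 -0.7  0.4] t 44.6
```

```bash
python3 -m handwheel '[[-0.006,0.005,0.05,0.3],[-0.006,0.005,0.1,0.3],[-0.006,0.005,0.14,0.3],[-0.006,0.005,0.17,0.3],[-0.006,0.005,0.188,0.3]]' 0|sed -n '2p;4p'
python3 -m handwheel '[[0,0,0,0],[0,0,0,0],[0,0,0,0],[0,0,0,0],[0,0,0,0]]' 1 30 |sed -n '2p;5p'
python3 -m handwheel '[[0,0,0,0],[0,0,0,0],[0,0,0,0],[0,0,0,0]]' |sed -n '2p;4,5p'
python3 -m handwheel '[[0,0,-0.03,0],[0,0,-0.07,0],[0,0,-0.1,0],[0,0,-0.1,0]]'|sed -n '2p;4,5p'
python3 go.py 605.5 -299.3 92 7
```

```text
eef_pos: [611.2, -12.1, -8.0]
wrist_force: [0.2, 0.2, 0.3]
eef_pos: [611.3, -12.1, -7.7]
finger_gap: 47.3
eef_pos: [611.4, -12.1, -7.6]
wrist_force: [0.7, 1.1, 0.9]
finger_gap: 33.8
eef_pos: [614.4, -12.7, 94.1]
wrist_force: [0.4, -0.0, -2.9]
finger_gap: 33.9
pos [614.4 -12.7  94.1] yaw -4.54 | dx -0.2864 dy 0.0138 dz 0.0021 turn -11.5 gap 33.9 F [ 0.4 -0.  -2.9] t 46.9
```

```bash
python3 -m handwheel '[[-0.055,0.002,0,-2],[-0.11,0.005,0,-5],[-0.165,0.008,0,-8],[-0.22,0.011,0,-11.5],[-0.265,0.013,0,-11.5]]'|sed -n '2p;5p'
python3 -m handwheel '[[-0.02,0.003,0,0],[-0.02,0.003,0.03,0],[-0.02,0.003,0.07,0],[-0.02,0.003,0.09,0],[-0.02,0.003,0.09,0]]'|sed -n '2p;5p'
python3 go.py 605.5 -299.3 -7.3 7
```

```text
eef_pos: [605.3, -279.7, 90.3]
finger_gap: 33.9
eef_pos: [607.9, -298.0, -2.0]
finger_gap: 33.6
pos [ 607.9 -298.    -2. ] yaw 6.97 | dx -0.0010 dy -0.0025 dz 0.0053 turn -0.0 gap 33.6 F [ 0.6  0.3 -1.4] t 48.1
```

```bash
python3 -m handwheel '[[-0.001,-0.0025,0.003,0],[-0.001,-0.0025,0.0055,0],[-0.001,-0.0025,0.0055,0]]'|sed -n '2p;4p'
python3 -m handwheel '[[0,0,0,0],[0,0,0,0],[0,0,0,0],[0,0,0,0],[0,0,0,0]]' 0|sed -n '2p;4,5p'
python3 -m handwheel '[[0,0,-0.05,0],[0,0,-0.1,0],[0,0,-0.15,0],[-0.02,0,-0.17,0],[-0.04,0,-0.17,0]]'|sed -n '2p;4,5p'
python3 -m handwheel '[[0,0,0,0],[0,0,0,0]]'|sed -n '2p'
python3 - <<'E'
from h import *
s,c,im=shot('wrist','w12')
b=rect(c,im,5,520,700,-400,-200,2)
_,c2,i2=shot('scene','s12')
g=rect(c2,i2,5,340,700,-420,380,.5)
cv2.imwrite('pics/fin.png',np.vstack([b,g]) if b.shape[1]==g.shape[1] else b)
print((-c["R"].T@c["t"]).round())
E
```

```text
eef_pos: [605.6, -299.4, -6.9]
wrist_force: [0.3, -0.3, -2.3]
eef_pos: [605.6, -299.3, -6.9]
wrist_force: [-0.6, -0.9, 0.1]
finger_gap: 80.0
eef_pos: [615.1, -341.2, 165.3]
wrist_force: [0.3, -0.2, 0.2]
finger_gap: 94.1
eef_pos: [615.1, -340.6, 165.1]
[ 609. -260.  375.]
```

View pics/fin.png

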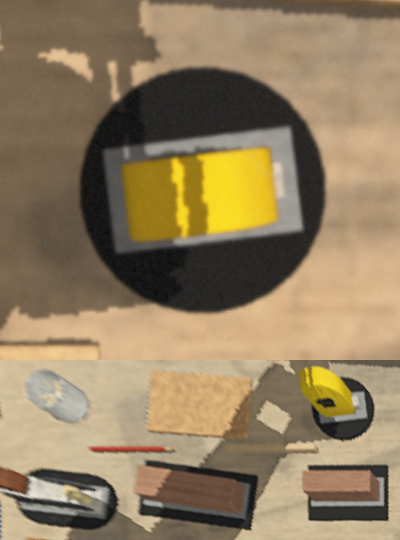

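All four parts sit inside their outlines: the tape has margins of about 6 and 7 mm at its ends, and the tin is where it was. The gripper is clear, so I hand in.

```bash
python3 -c "
from cell import manip;print(manip.sign_off())"
```

```text
the job is handed in; nothing more can be done
None
```

All four things are back on their own pads, and the job was handed in about 50 s into the 144 s allowed. No verdict is reported. I made two swaps using the cork mat: block and plane, then tape and board.

| Part | Last check |
|---|---|
| Wood block | measured about 2 mm from the pad centre, 0° off |
| Board | measured about 2 mm from the pad centre, about 0.1° off |
| Block plane | by eye: centred and lined up in its outline |
| Tape measure | margins of about 7 and 6 mm at its ends, centred and aligned in its outline |

- **Tin:** it looked unmoved in the last scene picture. I did not measure it.
- **Gripper and forces:** the gripper was open and well clear at hand-in. The largest wrist force I read was about 9 N.
- **TCP height disagreed with the description:** the first two grasps of the block closed on nothing. The first also lifted before the fingers had shut. The second showed that the reported TCP height reads about 36 mm too low for the real fingertips. I confirmed this with both cameras and a light touch on the pad, allowed for it in every later move, and the block had not shifted.

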